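# Hold a glass tile under the presser foot with the inner of two concentric knobs

## Robot

A 6-joint arm with a two-finger parallel gripper is mounted at the origin on the work surface. World frame = base frame: x ahead of the robot, y to its left, z up, the work surface at z = 0. Lengths are in m, angles in degrees, forces in N, time in s.
With the tool pointing down it reaches from about 0.3 to 0.75 m from the base axis. Payload 8.5 kg.
Tool frame: the origin (TCP) lies midway between the tips of the shut fingers; the grasp point (between the pads) lies 19 mm behind it; z points along the fingers, y is the line along which they close (so a half turn about z gives the same grasp; the last joint's range is limited). The gripper opens to 88 mm and grips with 3 to 60 N. Pads are 18 mm wide; open, the fingers measure 123 mm over their backs; the gripper's body (75 mm by 187 mm) begins 45 mm behind the grasp point.
Start: joints at [58.081, 21.807, 74.336, -0, 83.858, -12.336], TCP at [0.184, 0.518, 0.201] pointing down, gripper open.
Joint ranges: [-178.18, 178.18], [-50.72, 133.34], [12.68, 142.11], [-81.47, 261.47], [9.98, 163.14], [-165.26, 165.26]. Speed limits (degrees/s): [136.94, 136.94, 180, 180, 180, 180].

## Interface

Orientations are given as a 3x3 rotation matrix whose columns are the frame's x, y, z axes.
In Python, from cell import r gives the robot as it stands.
- The arm moves only by the tool play_rows, never from a script. Its argument "increments" is a list of rows, each a list of 7 numbers: the shift along the world's x, y, z in a scale on which 1.0 is 25 cm, then the turn, a rotation vector about the world's x, y, z in fractions of the full range, 1 being 2 pi rad, then the finger opening in cm, from 0 to 8.81. In form: [[x, y, z, rx, ry, rz, hand], ...]. A call has 1 to 5 rows; each row is the pose to reach, as a shift and turn from the pose commanded when the call began; what a row does not reach only later rows make up. A row lasts 1/10 s, in which the tool goes at most 50 mm and 8.59 degrees, less where a joint would pass 70% of its speed; a pose out of reach is approached as far as the arm can. No shift or turn number may pass 1 either way. A call with a gripper value outside its range is refused whole. The fingers move at their own pace and stop on an object; the grip force is fixed at half the most. Time passes only in rows, so rows that repeat a pose let the fingers close. It gives the time, the measured TCP pose, the force, the opening and the grip force at its end, in the units of the state.
- r.observe(): the state, without advancing time (a new reading comes with each control period).
- r.read_camera(name): name is "scene" or "top" or "wrist"; returns (picture, depth): 384x512x3 uint8, red, green, blue; 384x512 float32, m along the optical axis (not along the pixel's ray), 0 where there is no reading.
- r.camera_model(name): a dict with "fx", "fy", "cx", "cy" (pixels), "R" (3x3) and "t" (3): a world point X has camera coordinates R X + t. Camera axes: x right, y down, z forward; pixel columns grow to the right and rows downward; lengths in m; the calibration is good to about 2 mm. A picture is of the moment at which its call begins: read the wrist's pose just before it. camera_model takes no time and is no camera call; for the wrist camera it gives the pose at the moment of the call.
- r.job_done(): hands the job in; it is judged then, once.
Trained networks look in the newest picture that a camera, given by its name, has taken for a name from the list of things; names that differ only in an ending like _2 or _b are one class to them, and where a whole thing is asked for, a point or a joint stands for the part that bears it (a point fixed in the world has none). Each returns a list of dicts, best first, with "p" (0 to 1); they miss things now and then, are a little off and sometimes report something else, mostly with a low value. They report only what shows in the picture. A call takes as long as a camera call. They do not tell look-alikes from the thing itself.
- r.recognise(query, camera): "at" ([x, y, z] in m, in the coordinates of the camera as it stood for that picture, good to about 4 mm: the middle of the surface that is visible of it).
- r.masks_of(query, camera): "pixels" (384x512 bool, what is visible of it).
The state is a dict: "time": time; "q": joint angles; "joint_vel": joint speeds; "tau": joint torques, N m; "tool_pos": TCP position; "eef_rot": TCP orientation; "force": force on the tool from outside, world axes, zero at the start; "wrist_torque": the same for the moment, N m; "opening": finger opening in m; "finger_force": force on a finger pad.
Only numpy, scipy, OpenCV 4.12 (cv2) and the standard library are available. Lean on these libraries where they do the work, as an engineer would, in place of code of your own. Each camera call takes 0.05 s, during which the arm holds its last target. There are 200 camera calls.

## Task

Slide the glass square along the steel bed, under the raised presser foot, until it is home against the stop bar. Then turn only the inner, narrow top knob of the concentric pair clockwise until the foot bears gently on the glass and stays there, holding it without cracking it, and let go. Leave the outer feed ring as it is set, do not push the foot by hand, and leave everything else on the table in its place.

Things in the scene. Friction and masses are not known exactly. Their poses are not given: they have to be found in the camera images.
- tile: the glass square, orange, 50 x 50 x 12 mm, 75 g, lying loose in the channel of the bed on the robot's side of the foot. Origin at the centre of its underside, z up.
- bed: fixed steel bed, 180 mm long (x, away from the robot towards the stop), 80 mm wide (y). Origin 30 mm below the middle of its sliding surface; it is let into the table by an amount that varies, so the surface lies 26 to 30 mm above the table. Rails 5 mm high along both long sides leave a channel 58 mm wide, centred on y = 0.
- stop (a point): on the sliding surface, the middle of the foot of the stop bar's near face (bed x = +80, y = 0, z = +30 mm). The bar is 9 mm high and crosses the far end; the tile is home with its origin 25 mm short of this point, at bed x = +55 mm.
- gauge: grey housing, 110 (x) x 90 (y) x 85 mm high, fixed on the table to the bed's left (+y); its axes are parallel to the bed's. Origin under its centre. Two concentric knobs stand on top, on the vertical axis through this origin. In its axes the foot is 15 mm ahead (+x) and 105 mm to the right (-y).
- knob_top (a point): centre of the top face of the inner knob, 137 mm above the gauge's origin: a knurled aluminium cylinder 32 mm in diameter, standing 32 mm tall, 1 mm above the outer ring's top. Grip it at any yaw. Clockwise from above lowers the foot, 10 mm per radian (rack and pinion); it always starts at the same setting, with 3 rad of travel clockwise.
- ring_mark (a point): on the upper rim of the outer ring at its black line, 31 mm from the axis. The ring (the feed setting) is a knurled aluminium disc 64 mm in diameter, 16 mm tall, below the inner knob, its top 104 mm above the gauge's origin. It turns very easily (0.03 N m) about the same axis, so a brushing finger drags it; keep within 3 mm at this mark. Its starting angle varies.
- foot: presser foot: rubber-faced pad 20 mm wide over the tile's home, on a 14 mm wide arm. Origin on the pad's axis, 13 mm below the arm (12 mm thick), 49 mm above the table at first. The pad's stem is screwed in by a varying amount: its face is 0 to 5 mm above this origin, 7 to 16 mm above the tile. Stiff: 15 to 20 N per mm once it touches. Over 20 N cracks the glass; leave it at 3 to 15 N.
- pebble: bystander: black onyx pebble, 38 mm wide, 18 mm high, origin at its underside
- slate_square: bystander: grey stone square, 48 x 48 x 10 mm, origin at its underside
- marble_strip: bystander: marble strip, 75 x 24 x 10 mm, origin at its underside
- clay_cup: bystander: clay cup, 76 mm wide, 80 mm high, origin at its underside
- mallet: bystander: grey rubber mallet lying on its side, about 260 mm long, 85 mm across the head, up to 56 mm high
- washer_pot: bystander: grey closed pot, 60 mm in diameter, 45 mm high, origin at its underside
- knob_foot (a point): bottom of the inner knob, on its axis. A drag of about 0.22 N m resists turning and holds the foot where it is left; at a pause between small turns part of it relaxes, so the moment read at rest is lower but steady. A force on the foot adds 0.01 N m at the knob per newton: feel for that rise. Over 20 N the foot creeps back on release.
Things that resemble listed ones, but are neither listed nor needed, are in the scene too. Leave any green or red look-alike of the tile alone.

How it is judged:
By the outcome, as a careful person would: the job done as asked, in the order asked, and still so for the second after the job is handed in, with the robot touching nothing.
It also fails if it takes over 69 s, if anything falls off the work surface, if the arm or the gripper's body presses on something with over 40 N, if the wrist force passes 120 N, or if a joint passes its speed limit or range.

## Working session

There is one attempt and no reset: what is moved stays moved. The work goes in short steps, Python scripts to look and compute and a tool call to move; the robot and the scene stay as the last step left them, time stands still between calls to the robot, and variables do not carry over. Pictures are saved under pics/ and viewed, at most 10 in all, crops included, and the job is handed in when it is done.

Besides the shell and the picture viewer there is one more tool, called by a JSON object that holds its "op" and its "data". play_rows: Moves the arm, as the interface text tells. Its arguments: {"type":"object","properties":{"increments":{"type":"array"}},"required":["increments"]}

```bash
mkdir -p pics
cat > h.py <<'E'
import numpy as np, cv2
from cell import r
def world(cam,p):
    m=r.camera_model(cam); return np.array(m["R"]).T@(np.array(p)-np.array(m["t"]))
def cloud(cam,depth,m=None):
    m=m or r.camera_model(cam); v,u=np.indices(depth.shape)
    P=np.stack([(u-m["cx"])/m["fx"]*depth,(v-m["cy"])/m["fy"]*depth,depth],-1)
    return (P-np.array(m["t"]))@np.array(m["R"])
E
python3 - <<'E'
from h import *
for c in ["top","scene"]:
    p,d=r.read_camera(c); cv2.imwrite(f"pics/{c}0.png",cv2.cvtColor(p,cv2.COLOR_RGB2BGR)); np.savez(f"{c}0.npz",p=p,d=d)
    for n in ["tile","bed","stop","gauge","knob_top","ring_mark","foot"]:
        for x in r.recognise(n,c)[:3]: print(c,n,round(x["p"],2),world(c,x["at"]).round(3))
s=r.observe(); print({k:s[k] for k in ["time","tool_pos","eef_rot","opening","force","wrist_torque"]})
E
```

```text
top tile 0.61 [0.502 0.055 0.038]
top tile 0.61 [ 0.485 -0.109  0.012]
top tile 0.51 [0.337 0.103 0.01 ]
top bed 0.64 [0.538 0.05  0.028]
top bed 0.24 [0.515 0.469 0.038]
top stop 0.83 [0.537 0.049 0.026]
top gauge 0.81 [0.572 0.144 0.086]
top knob_top 0.63 [0.57  0.15  0.136]
top foot 0.47 [0.586 0.067 0.073]
scene tile 0.72 [0.345 0.108 0.01 ]
scene tile 0.63 [0.509 0.053 0.04 ]
scene tile 0.56 [ 0.492 -0.105  0.012]
scene bed 0.78 [0.537 0.054 0.024]
scene stop 0.87 [0.537 0.049 0.025]
scene gauge 0.88 [0.59  0.17  0.083]
scene knob_top 0.61 [0.509 0.053 0.038]
scene knob_top 0.47 [0.587 0.161 0.138]
scene ring_mark 0.52 [0.588 0.168 0.105]
scene ring_mark 0.47 [0.582 0.16  0.136]
scene foot 0.23 [ 0.526 -0.345  0.037]
{'time': 0.8, 'tool_pos': array([0.18433463, 0.51817174, 0.20056654]), 'eef_rot': array([[-9.42148920e-01,  3.35194588e-01,  5.64472201e-06],
       [ 3.35194588e-01,  9.42148920e-01,  3.02438784e-05],
       [ 4.81941559e-06,  3.03863176e-05, -1.00000000e+00]]), 'opening': 0.08803468514990113, 'force': array([0.12474528, 0.77453051, 0.24954497]), 'wrist_torque': array([ 0.00987414, -0.05155405,  0.03388569])}
```

View pics/top0.png

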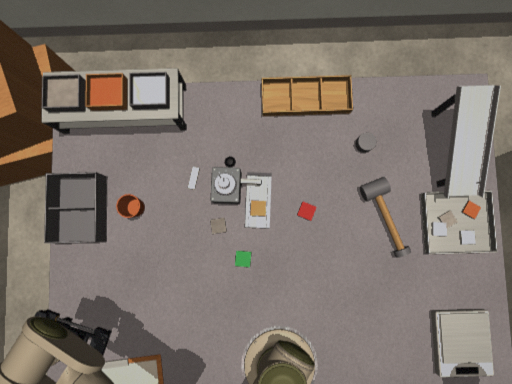

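View pics/scene0.png

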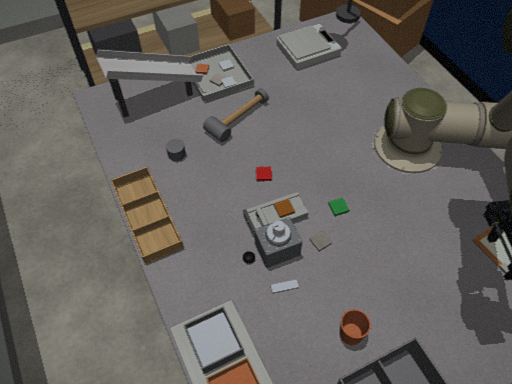

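The top view shows the gauge at (225,185), the bed at (258,202), the orange tile at (258,208) and the foot arm at (252,182). The red and green squares at (306,211) and (243,259) are decoys. Next I'll bring the wrist camera over the bed.

The manual's scale: shifts go in shares of 25 cm and turns go in shares of 2 pi rad. Converting my numbers, -21.3 cm / 25 = -0.852, -17 cm / 25 = -0.68, -0.7 rad / 6.2832 = -0.1114.

{"op": "play_rows", "data": {"increments": [[0.16,-0.16,0.16,0,0,-0.0223,8.8],[0.28,-0.32,0.32,0,0,-0.0446,8.8],[0.38,-0.5,0.44,0,0,-0.0668,8.8],[0.48,-0.68,0.52,0,0,-0.0891,8.8],[0.58,-0.852,0.52,0,0,-0.1114,8.8]]}}

```text
time: 1.3
tool_pos: [0.3083, 0.3413, 0.3227]
eef_rot: [[-0.501, 0.866, 0.003], [0.866, 0.501, 0.002], [0.0, 0.003, -1.0]]
force: [0.9, 0.4, -0.0]
opening: 0.0877
finger_force: 0.0
```

In the tool's units: -21.5 cm / 25 = -0.86, -17.3 cm / 25 = -0.692, -0.53 rad / 6.2832 = -0.0844.

{"op": "play_rows", "data": {"increments": [[0.1,-0.172,0,0,0,-0.0223,4],[0.2,-0.344,0,0,0,-0.0446,2],[0.3,-0.52,0,0,0,-0.0668,0],[0.4,-0.692,0,0,0,-0.0844,0],[0.48,-0.86,0,0,0,-0.0844,0]]}}

```text
time: 1.8
tool_pos: [0.4284, 0.1254, 0.3208]
eef_rot: [[0.005, 1.0, 0.0], [1.0, -0.005, 0.0], [0.0, 0.0, -1.0]]
force: [0.2, 0.9, -0.0]
opening: 0.0502
finger_force: 0.0
```

Run:
```python
from h import *
s=r.observe(); print(s["time"],s["tool_pos"],s["eef_rot"].round(3).tolist(),s["joint_vel"].round(1))
m=r.camera_model("wrist"); print("cam pos",-np.array(m["R"]).T@np.array(m["t"]),np.array(m["R"]).round(2).tolist())
p,d=r.read_camera("wrist"); cv2.imwrite("pics/w0.png",cv2.cvtColor(p,cv2.COLOR_RGB2BGR)); np.savez("w0.npz",p=p,d=d,c=cloud("wrist",d,m))
for n in ["tile","bed","stop","gauge","knob_top","ring_mark","foot"]:
    for x in r.recognise(n,"wrist")[:2]: print(n,round(x["p"],2),world("wrist",x["at"]).round(3))
```

```text
1.8 [0.42836039 0.12535716 0.32081312] [[0.005, 1.0, 0.0], [1.0, -0.005, 0.0], [0.0, 0.0, -1.0]] [-58.    5.7  -6.5   0.1   1.1 -62.6]
cam pos [0.42804037 0.2028142  0.50572754] [[1.0, -0.0, 0.0], [-0.0, -0.95, 0.3], [-0.0, -0.3, -0.95]]
tile 0.89 [0.503 0.047 0.036]
tile 0.89 [ 0.49  -0.111  0.011]
bed 0.69 [0.541 0.055 0.026]
bed 0.58 [0.675 0.143 0.018]
stop 0.96 [0.539 0.057 0.03 ]
gauge 0.92 [0.571 0.162 0.086]
gauge 0.69 [0.61  0.267 0.014]
knob_top 0.62 [0.571 0.16  0.134]
ring_mark 0.83 [0.562 0.167 0.11 ]
foot 0.92 [0.583 0.072 0.078]
```

View pics/w0.png

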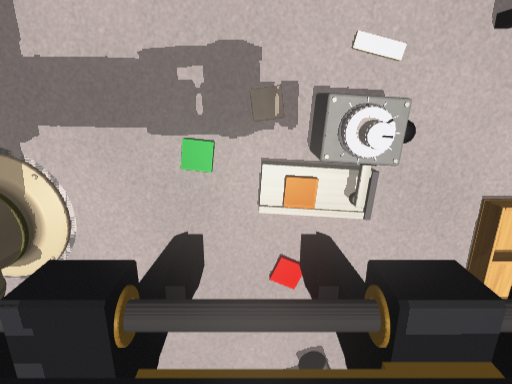

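The wrist view shows the bed from (259,160) to (375,218), yawed by a few degrees. The tile is at (301,191), the foot arm at (360,185), and the gauge's knobs are at (370,131). I'll fit the geometry from depth with the arm at rest.

Run:
```python
from h import *
s=r.observe(); print(s["time"],s["tool_pos"],np.abs(s["joint_vel"]).max())
r.read_camera("wrist"); m=r.camera_model("wrist")
p,d=r.read_camera("wrist"); c=cloud("wrist",d,m); np.savez("w1.npz",p=p,d=d,c=c)
X,Y,Z=c[...,0],c[...,1],c[...,2]; P=p.astype(int)
def rect(mask,n):
    mask=cv2.morphologyEx(mask.astype(np.uint8),cv2.MORPH_OPEN,np.ones((3,3)))
    k,l,st,_=cv2.connectedComponentsWithStats(mask); 
    l=l==1+st[1:,4].argmax(); q=np.stack([X[l],Y[l]],-1).astype(np.float32)
    (cx,cy),(w,h),a=cv2.minAreaRect(q*1000); print(n,l.sum(),"c",round(cx,1),round(cy,1),"wh",round(w,1),round(h,1),"a",round(a,2),"z",np.median(Z[l]).round(4),"mean",q.mean(0).round(4)); return l
near=(X>.4)&(X<.68)&(Y>-.02)&(Y<.25)
print("table z",np.median(Z[(X>.35)&(X<.42)&(Y>0)&(Y<.04)]))
t=rect(near&(P[...,0]-P[...,2]>90),"tile")
rect(near&(Z>.08)&(Z<.09)&(Y>.09),"gauge top")
rect(near&(Z>.13)&(Y>.09),"knob")
rect(near&(Z>.098)&(Z<.11)&(Y>.09),"ring")
rect(near&(Z>.02)&(Z<.045)&(Y<.098),"bed")
rect(near&(Z>.06)&(Z<.08)&(Y<.11),"arm")
rect(near&(Z>.034)&(Z<.04)&(X>.57)&(Y<.1),"stop")
for n in ["ring_mark","knob_top"]:
    for x in r.recognise(n,"wrist")[:2]: print(n,round(x["p"],2),world("wrist",x["at"]).round(4))
# along-bed profile of heights
for y in [.03,.04,.05,.06]:
    print(y,[(round(x,3),round(float(np.median(Z[(abs(X-x)<.003)&(abs(Y-y)<.003)]))*1000,1)) for x in np.arange(.45,.64,.01)])
for x in [.47,.55]:
    print(x,[(round(y,3),round(float(np.median(Z[(abs(X-x)<.004)&(abs(Y-y)<.0025)]))*1000,1)) for y in np.arange(.0,.1,.004)])
cv2.imwrite("pics/w1.png",cv2.resize(cv2.cvtColor(p,cv2.COLOR_RGB2BGR)[70:230,240:430],None,fx=4,fy=3.7,interpolation=cv2.INTER_CUBIC)[:600,:800])
```

```text
2.2 [0.42703766 0.12861899 0.32094414] 0.16210397315403424
table z 0.0010589866791652558
tile 962 c 484.4 119.1 wh 61.8 199.7 a 16.59 z 0.0399 mean [0.5036 0.0538]
gauge top 3420 c 577.6 152.3 wh 91.7 109.7 a 86.17 z 0.086 mean [0.5728 0.1565]
knob 36382 c 449.8 138.7 wh 81.6 116.8 a 54.21 z 0.4429 mean [0.4388 0.1509]
ring 1242 c 575.5 154.0 wh 65.0 59.6 a 73.95 z 0.1049 mean [0.5704 0.1567]
bed 5202 c 531.4 50.9 wh 81.4 180.5 a 85.9 z 0.0319 mean [0.5252 0.0527]
arm 483 c 587.3 72.3 wh 62.6 14.3 a 86.24 z 0.0748 mean [0.5861 0.0731]
stop 336 c 615.8 45.1 wh 79.6 11.2 a 86.09 z 0.0369 mean [0.6156 0.046 ]
ring_mark 0.64 [0.5653 0.1627 0.1083]
knob_top 0.62 [0.5768 0.1543 0.1365]
0.03 [(np.float64(0.45), 27.9), (np.float64(0.46), 27.8), (np.float64(0.47), 28.5), (np.float64(0.48), 40.1), (np.float64(0.49), 39.5), (np.float64(0.5), 40.0), (np.float64(0.51), 39.4), (np.float64(0.52), 39.8), (np.float64(0.53), 28.0), (np.float64(0.54), 27.6), (np.float64(0.55), 27.7), (np.float64(0.56), 27.1), (np.float64(0.57), 27.4), (np.float64(0.58), 27.8), (np.float64(0.59), 27.7), (np.float64(0.6)
[... 1631 characters left out ...]
p.float64(0.008), nan), (np.float64(0.012), nan), (np.float64(0.016), 32.8), (np.float64(0.02), 33.0), (np.float64(0.024), 32.7), (np.float64(0.028), 28.7), (np.float64(0.032), 28.4), (np.float64(0.036), 28.2), (np.float64(0.04), 27.6), (np.float64(0.044), 27.6), (np.float64(0.048), 27.6), (np.float64(0.052), 28.1), (np.float64(0.056), 28.0), (np.float64(0.06), 27.9), (np.float64(0.064), 28.0), (np.float64(0.068), 27.6), (np.float64(0.072), 27.4), (np.float64(0.076), 28.0), (np.float64(0.08), 28.4), (np.float64(0.084), 32.3), (np.float64(0.088), 33.3), (np.float64(0.092), 32.5), (np.float64(0.096), 14.7)]
  return _methods._mean(a, axis=axis, dtype=dtype,
  ret = ret.dtype.type(ret / rcount)
```

View pics/w1.png

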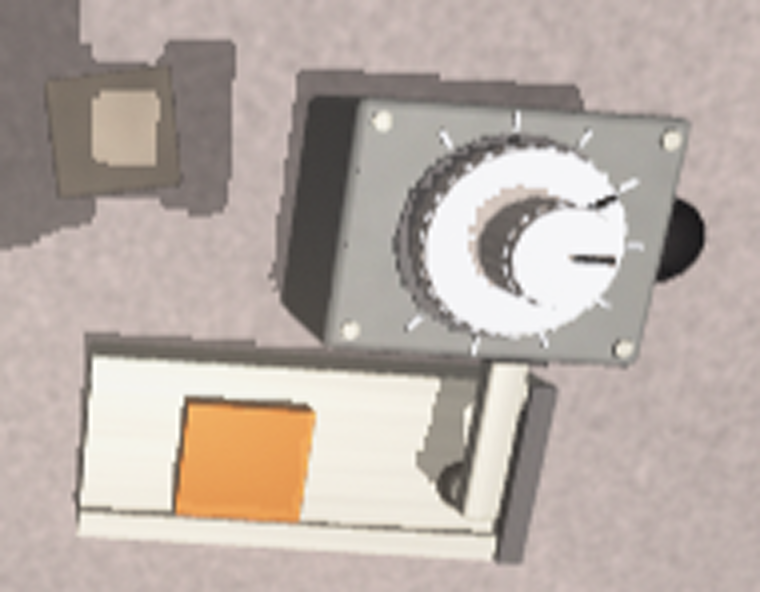

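The bed yaw is −4°, the bed centre is at (0.531, 0.051) and its surface is near z 0.027. The tile's near face is at x≈0.476, its home is at (0.586, 0.047), and the knob axis is at about (0.578, 0.1525). I'll descend behind the tile with the fingers shut.

In the tool's units: -20.5 cm / 25 = -0.82, -7.2 cm / 25 = -0.288, -0.065 rad / 6.2832 = -0.0103.

{"op": "play_rows", "data": {"increments": [[0.04,-0.14,-0.12,0,0,-0.0048,0],[0.084,-0.288,-0.24,0,0,-0.0103,0],[0.084,-0.288,-0.44,0,0,-0.0103,0],[0.084,-0.288,-0.64,0,0,-0.0103,0],[0.084,-0.288,-0.82,0,0,-0.0103,0]]}}

```text
time: 2.9
tool_pos: [0.4481, 0.0555, 0.1139]
eef_rot: [[0.066, 0.998, 0.0], [0.998, -0.066, 0.0], [0.0, 0.0, -1.0]]
force: [0.8, -0.2, -0.7]
opening: 0.0002
finger_force: 0.0
```

In the tool's units: -8.2 cm / 25 = -0.328, -7.5 cm / 25 = -0.3.

{"op": "play_rows", "data": {"increments": [[0,0,0,0,0,0,0],[0,0,-0.12,0,0,0,0],[0,0,-0.24,0,0,0,0],[0,0,-0.3,0,0,0,0],[0,0,-0.328,0,0,0,0]]}}

```text
time: 3.4
tool_pos: [0.4495, 0.0556, 0.0345]
eef_rot: [[0.065, 0.998, 0.001], [0.998, -0.065, -0.0], [-0.0, 0.001, -1.0]]
force: [-0.0, -0.3, 0.7]
opening: 0.0002
finger_force: 0.0
```

{"op": "play_rows", "data": {"increments": [[0,0,-0.008,0,0,0,0],[0,0,-0.008,0,0,0,0]]}}

```text
time: 3.6
tool_pos: [0.4495, 0.0554, 0.0329]
eef_rot: [[0.066, 0.998, 0.002], [0.998, -0.066, -0.0], [-0.0, 0.002, -1.0]]
force: [-0.4, 0.6, 0.7]
opening: 0.0004
finger_force: 0.0
```

In the tool's units: 6 cm / 25 = 0.24, 3.6 cm / 25 = 0.144.

{"op": "play_rows", "data": {"increments": [[0.048,0,0,0,0,0,0],[0.096,-0.004,0,0,0,0,0],[0.144,-0.008,0,0,0,0,0],[0.192,-0.012,0,0,0,0,0],[0.24,-0.014,0,0,0,0,0]]}}

```text
time: 4.1
tool_pos: [0.5098, 0.0519, 0.0332]
eef_rot: [[0.066, 0.998, 0.002], [0.998, -0.066, -0.0], [-0.0, 0.002, -1.0]]
force: [-0.1, -0.2, -0.3]
opening: 0.0002
finger_force: 0.0
```

In the tool's units: 1.8 cm / 25 = 0.072, 1.7 cm / 25 = 0.068.

{"op": "play_rows", "data": {"increments": [[0.02,0,0,0,0,0,0],[0.04,-0.002,0,0,0,0,0],[0.06,-0.004,0,0,0,0,0],[0.068,-0.004,0,0,0,0,0],[0.072,-0.004,0,0,0,0,0]]}}

```text
time: 4.6
tool_pos: [0.5266, 0.0509, 0.0318]
eef_rot: [[0.066, 0.998, -0.0], [0.998, -0.066, 0.0], [0.0, -0.0, -1.0]]
force: [0.4, 0.1, -0.8]
opening: 0.0005
finger_force: 0.0
```

Run:
```python
from h import *
for c in ["wrist","top"]:
    p,d=r.read_camera(c); c_=cloud(c,d); X,Y,Z=c_[...,0],c_[...,1],c_[...,2]; P=p.astype(int)
    l=(X>.4)&(X<.68)&(Y>-.02)&(Y<.12)&(P[...,0]-P[...,2]>90)&(Z<.06)
    print(c,l.sum(),X[l].min() if l.any() else 0,X[l].max() if l.any() else 0,Y[l].min() if l.any() else 0)
    if c=="wrist": cv2.imwrite("pics/w2.png",cv2.cvtColor(p,cv2.COLOR_RGB2BGR))
s=r.observe(); print(s["force"],s["tool_pos"])
```

```text
wrist 5096 0.47728002063543146 0.5298200244524912 0.028280737121220277
top 0 0 0 0
[ 0.05052784 -0.09756998 -1.16878851] [0.52647524 0.05092921 0.03171067]
```

View pics/w2.png

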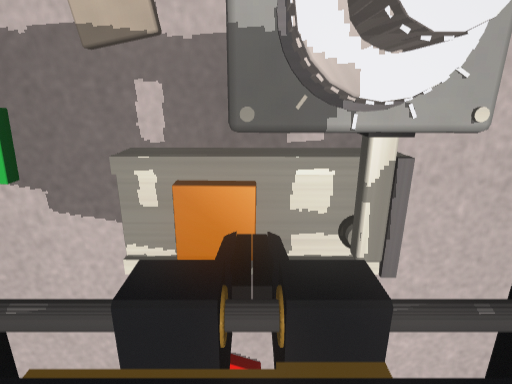

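The picture shows the tile at (215,222), apparently not moved, with the fingertips at (252,235) seeming to overlap it. I'll check the fingertip depth against the TCP.

Run:
```python
from h import *
m=r.camera_model("wrist"); p,d=r.read_camera("wrist"); c=cloud("wrist",d,m); s=r.observe()
q=np.array(m["R"])@s["tool_pos"]+np.array(m["t"]); print("TCP px",m["fx"]*q[0]/q[2]+m["cx"],m["fy"]*q[1]/q[2]+m["cy"],s["tool_pos"])
for u in (185,205,225,240,252,264,285): print(u,[(v,*(c[v,u]*1000).round(0).astype(int)) for v in range(200,300,10)])
```

```text
TCP px 252.08100169495214 219.76827363298955 [0.52636828 0.05097073 0.03170284]
185 [(200, np.int64(487), np.int64(69), np.int64(39)), (210, np.int64(487), np.int64(63), np.int64(39)), (220, np.int64(486), np.int64(57), np.int64(39)), (230, np.int64(485), np.int64(51), np.int64(41)), (240, np.int64(484), np.int64(43), np.int64(39)), (250, np.int64(483), np.int64(36), np.int64(39)), (260, np.int64(510), np.int64(85), np.int64(140)), (270, np.int64(511), np.int64(86), np.int64(146)), (280, np.int64(512), np.int64(85), np.int64(149)), (290, np.int64(513), np.int64(85), np.int64(154))]
205 [(200, np.int64(499), np.int64(69), np.int64(40)), (210, np.int64(499), np.int64(63), np.int64(40)), (220, np.int64(498), np.int64(56), np.int64(40)), (230, np.int64(497), np.int64(50), np.int64(41)), (240, np.int64(496), np.int64(43), np.int64(39)), (250, np.int64(496), np.int64(36), np.int64(39)), (260, np.int64(515), np.int64(85), np.int64(140)), (270, np.int64(516), np.int64(85), np.int64(145)), (280, np.int64(517), np.int64(85), np.int64(149)), (290, np.int64(517), np.int64(85), np.int64(153))]
22
[... 1836 characters left out ...]
t64(532), np.int64(59), np.int64(97)), (270, np.int64(532), np.int64(59), np.int64(105)), (280, np.int64(531), np.int64(60), np.int64(113)), (290, np.int64(531), np.int64(57), np.int64(116))]
285 [(200, np.int64(548), np.int64(61), np.int64(27)), (210, np.int64(548), np.int64(54), np.int64(27)), (220, np.int64(548), np.int64(48), np.int64(28)), (230, np.int64(547), np.int64(41), np.int64(28)), (240, np.int64(547), np.int64(34), np.int64(28)), (250, np.int64(547), np.int64(26), np.int64(28)), (260, np.int64(537), np.int64(84), np.int64(140)), (270, np.int64(537), np.int64(84), np.int64(145)), (280, np.int64(536), np.int64(84), np.int64(150)), (290, np.int64(536), np.int64(84), np.int64(154))]
```

By depth, the fingertips end at z≈0.075, about 43 mm above the reported TCP. That fits with no contact having been felt. I'll measure this offset exactly and not trust the nominal TCP.

Run:
```python
from h import *
m=r.camera_model("wrist"); p,d=r.read_camera("wrist"); c=cloud("wrist",d,m); s=r.observe(); print(s["tool_pos"],s["opening"])
for u in (232,240,246,258,266):
    col=c[225:245,u]; i=np.argmax(col[:,2]>.06); print(u,225+i,(col[i:i+3]*1000).round(1).tolist())
f=(c[...,2]>.062)&(c[...,2]<.11)&(abs(c[...,1]-.055)<.02)&(abs(c[...,0]-.527)<.03)
print("min z",np.sort(c[...,2][f])[:8], "x range",np.percentile(c[...,0][f],[0.5,99.5]),"y",np.percentile(c[...,1][f],[1,99]))
for z in (.08,.09,.1,.11):
    g=f&(abs(c[...,2]-z)<.004); print(z,c[...,0][g].min().round(4) if g.any() else 0,c[...,0][g].max().round(4) if g.any() else 0)
```

```text
[0.52638777 0.05096244 0.03173415] 0.0003326956783103462
232 233 [[516.8, 61.7, 72.8], [516.9, 61.6, 73.9], [516.9, 61.6, 74.9]]
240 229 [[531.0, 128.3, 216.6], [518.7, 48.2, 40.0], [518.5, 47.0, 38.8]]
246 234 [[523.7, 59.6, 70.5], [523.6, 59.2, 70.9], [523.7, 59.6, 72.8]]
258 234 [[529.8, 58.5, 69.1], [529.7, 59.3, 72.0], [529.7, 59.1, 72.7]]
266 234 [[533.8, 59.0, 70.7], [533.8, 58.6, 71.0], [533.7, 59.0, 73.1]]
min z [0.06880482 0.06895758 0.06910392 0.06939985 0.06941147 0.06961751
 0.06975617 0.06984265] x range [0.51181415 0.54131305] y [0.04817054 0.06211842]
0.08 0.5121 0.5409
0.09 0.5113 0.5418
0.1 0.5109 0.5422
0.11 0.5161 0.5371
```

The true tips are about 38.5 mm above the reported TCP, so I'll apply that offset. I'll retreat behind the tile and then lower, watching the force.

In the tool's units: -7.7 cm / 25 = -0.308, -4 cm / 25 = -0.16.

{"op": "play_rows", "data": {"increments": [[-0.16,0.012,0,0,0,0,0],[-0.308,0.024,0,0,0,0,0],[-0.308,0.024,0,0,0,0,0],[-0.308,0.024,-0.08,0,0,0,0],[-0.308,0.024,-0.12,0,0,0,0]]}}

```text
time: 5.3
tool_pos: [0.45, 0.0568, 0.0011]
eef_rot: [[0.066, 0.998, 0.0], [0.998, -0.066, -0.0], [-0.0, 0.0, -1.0]]
force: [0.2, -1.3, 0.1]
opening: 0.0002
finger_force: 0.0
```

In the tool's units: -0.7 cm / 25 = -0.028, -0.6 cm / 25 = -0.024.

{"op": "play_rows", "data": {"increments": [[0,0,-0.008,0,0,0,0],[0,0,-0.016,0,0,0,0],[0,0,-0.024,0,0,0,0],[0,0,-0.028,0,0,0,0],[0,0,-0.028,0,0,0,0]]}}

```text
time: 5.8
tool_pos: [0.4497, 0.0569, -0.0052]
eef_rot: [[0.066, 0.998, 0.0], [0.998, -0.066, -0.0], [-0.0, 0.0, -1.0]]
force: [0.3, -0.3, 0.2]
opening: 0.0005
finger_force: 0.0
```

Run:
```python
from h import *
m=r.camera_model("wrist"); p,d=r.read_camera("wrist"); c=cloud("wrist",d,m); s=r.observe(); print(s["tool_pos"],s["force"])
x0=s["tool_pos"][0]
for dx in (-.008,-.004,.004,.008):
    f=(abs(c[...,0]-x0-dx)<.0015)&(c[...,2]<.09)&(c[...,1]>.03)&(c[...,1]<.09); z=c[...,2][f];y=c[...,1][f]
    o=np.argsort(-y); print(dx,[(round(a*1000),round(b*1000)) for a,b in zip(y[o],z[o])][::3])
P=p.astype(int); l=(P[...,0]-P[...,2]>90)&(c[...,2]<.06)&(c[...,1]>0)&(c[...,1]<.1); print(l.sum(),c[...,0][l].min(),c[...,0][l].max())
```

```text
[ 0.44970014  0.05690987 -0.00510858] [0.00787868 0.06026828 0.84580007]
-0.008 [(90, 2), (89, 2), (89, 1), (88, 1), (87, 1), (87, 2), (86, 2), (85, 1), (84, -1), (84, 1), (83, 0), (82, 1), (81, 0), (80, 1), (79, 0), (78, 27), (77, 27), (77, 1), (76, 0), (76, 26), (75, 28), (74, 27), (74, 1), (73, 1), (72, 1), (72, 27), (72, 28), (71, 27), (70, 27), (70, 1), (69, 29), (69, 1), (68, 49), (68, 77), (68, 83), (68, 27), (68, 1), (68, 82), (68, 60), (68, 50), (68, 52), (68, 74), (68, 47), (68, 43), (68, 77), (68, 78), (68, 81), (68, 51), (68, 67), (68, 77), (68, 62), (68, 63), (68, 45), (68, 73), (68, 85), (68, 77), (68, 48), (68, 79), (68, 78), (68, 60), (68, 38), (68, 43), (68, 69), (68, 59), (68, 35), (68, 58), (68, 80), (67, 54), (67, 54), (67, 52), (67, 71), (67, 36), (67, 82), (67, 37), (67, 79), (67, 76), (67, 78), (67, 44), (67, 72), (67, 53), (67, 49), (67, 57), (67, 49), (67, 73), (67, 73), (67, 56), (67, 79), (67, 74), (67, 78), (67, 38), (67, 58), (67, 81), (67, 75), (67, 50), (67, 40), (67, 87), (67, 80), (67, 83), (67, 77), (67, 86), (67, 45), (67, 79), (67, 75), (67, 56), (
[... 7983 characters left out ...]
, 66), (65, 57), (65, 63), (65, 28), (65, 65), (65, 59), (65, 57), (65, 37), (65, 58), (65, 63), (65, 49), (65, 79), (65, 62), (65, 71), (65, 74), (65, 76), (65, 57), (65, 38), (65, 73), (65, 65), (65, 58), (65, 73), (65, 75), (65, 72), (65, 77), (65, 70), (65, 66), (65, 86), (65, 67), (65, 66), (65, 74), (65, 53), (65, 39), (65, 59), (65, 76), (65, 86), (64, 50), (64, 61), (64, 60), (64, 75), (64, 60), (64, 85), (64, 28), (64, 70), (64, 78), (64, 55), (64, 79), (64, 28), (64, 28), (64, 34), (63, 35), (63, 28), (63, 79), (63, 35), (63, 28), (63, 81), (62, 80), (62, 78), (61, 78), (61, 78), (60, 79), (60, 79), (53, 89), (52, 89), (50, 89), (49, 85)]
6216 0.47880957333210195 0.5302508531197031
```

The tips are now at z≈0.034, and the bed surface is at 0.0275. Now I'll push.

{"op": "play_rows", "data": {"increments": [[0.032,-0.002,-0.004,0,0,0,0],[0.064,-0.004,-0.004,0,0,0,0],[0.096,-0.006,-0.004,0,0,0,0],[0.128,-0.008,-0.004,0,0,0,0],[0.16,-0.012,-0.004,0,0,0,0]]}}

```text
time: 6.35
tool_pos: [0.4904, 0.0539, -0.0063]
eef_rot: [[0.066, 0.998, -0.0], [0.998, -0.066, -0.0], [-0.0, -0.0, -1.0]]
force: [-0.1, -0.3, 1.0]
opening: 0.0002
finger_force: 0.4
```

In the tool's units: 4 cm / 25 = 0.16, 3.2 cm / 25 = 0.128.

{"op": "play_rows", "data": {"increments": [[0.032,-0.002,0,0,0,0,0],[0.064,-0.004,0,0,0,0,0],[0.096,-0.006,0,0,0,0,0],[0.128,-0.008,0,0,0,0,0],[0.16,-0.012,0,0,0,0,0]]}}

```text
time: 6.85
tool_pos: [0.5303, 0.0509, -0.0063]
eef_rot: [[0.066, 0.998, -0.0], [0.998, -0.066, 0.0], [0.0, -0.0, -1.0]]
force: [-0.4, -0.6, 1.0]
opening: 0.0005
finger_force: 0.4
```

In the tool's units: 1 cm / 25 = 0.04, 0.9 cm / 25 = 0.036.

{"op": "play_rows", "data": {"increments": [[0.012,0,0,0,0,0,0],[0.024,0,0,0,0,0,0],[0.032,0,0,0,0,0,0],[0.036,0,0,0,0,0,0],[0.04,0,0,0,0,0,0]]}}

```text
time: 7.35
tool_pos: [0.5395, 0.051, -0.0063]
eef_rot: [[0.066, 0.998, -0.0], [0.998, -0.066, 0.0], [0.0, -0.0, -1.0]]
force: [-0.7, 0.5, 0.6]
opening: 0.0009
finger_force: 0.1
```

In the tool's units: 0.3 cm / 25 = 0.012, 0.2 cm / 25 = 0.008.

{"op": "play_rows", "data": {"increments": [[0.004,0,0,0,0,0,0],[0.008,0,0,0,0,0,0],[0.012,0,0,0,0,0,0]]}}

```text
time: 7.65
tool_pos: [0.5426, 0.0509, -0.0063]
eef_rot: [[0.066, 0.998, -0.0], [0.998, -0.066, 0.0], [0.0, -0.0, -1.0]]
force: [0.2, 0.3, -0.4]
opening: 0.0004
finger_force: 0.1
```

In the tool's units: 0.3 cm / 25 = 0.012, 0.2 cm / 25 = 0.008.

{"op": "play_rows", "data": {"increments": [[0.004,0,0,0,0,0,0],[0.008,0,0,0,0,0,0],[0.012,0,0,0,0,0,0]]}}

```text
time: 7.95
tool_pos: [0.5457, 0.0509, -0.0063]
eef_rot: [[0.066, 0.998, -0.0], [0.998, -0.066, -0.0], [-0.0, -0.0, -1.0]]
force: [0.2, 0.4, -0.4]
opening: 0.0006
finger_force: 0.1
```

```bash
cat > t.py <<'E'
from h import *
p,d=r.read_camera("wrist"); m=r.camera_model("wrist"); c=cloud("wrist",d,m); s=r.observe(); print(s["time"],s["tool_pos"],s["force"],s["wrist_torque"])
P=p.astype(int); B=np.array([c[...,0]-.531,c[...,1]-.051]); a=np.deg2rad(-4); u=B[0]*np.cos(a)+B[1]*np.sin(a); v=-B[0]*np.sin(a)+B[1]*np.cos(a)
l=(P[...,0]-P[...,2]>70)&(c[...,2]<.06)&(c[...,2]>.03)&(abs(u)<.1)&(abs(v)<.04); print("tile bed u",np.percentile(u[l],[1,99])*1000,"v",np.percentile(v[l],[1,99])*1000)
for V in (15,20,25):
  k=l&(abs(v*1000-V)<2)
  if k.any(): print(V,u[k].min()*1000,u[k].max()*1000)
k=(c[...,2]>.032)&(c[...,2]<.042)&~l&(u>.07)&(u<.1)&(abs(v)<.04); print("stop u",np.percentile(u[k],[2,98])*1000 if k.any() else 0)
import sys; cv2.imwrite(sys.argv[1],cv2.cvtColor(p,cv2.COLOR_RGB2BGR))
E
python3 t.py pics/w4.png
```

```text
8.0 [ 0.54582542  0.05089485 -0.00628894] [-0.70415455  0.01702142 -1.14764807] [-0.08006863  0.06598757 -0.01068883]
tile bed u [28.83694374 77.75274865] v [-0.91667234 25.51142493]
15 28.459247703717175 78.16077231061573
20 28.724186074245996 77.86224947366597
25 28.656927135196128 77.87949582351524
stop u [79.88017125 90.03862286]
```

View pics/w4.png

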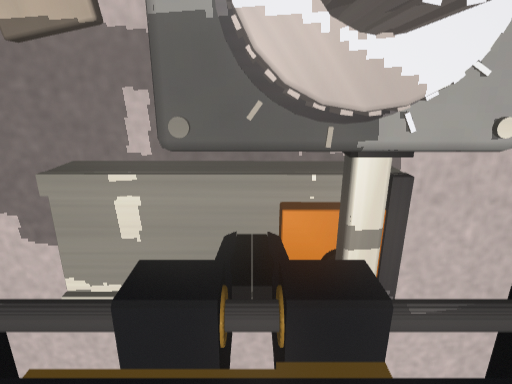

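The tile is now under the foot at (310,240), with its far edge about 1–2 mm short of the stop bar. I'll ease it home until the force shows.

{"op": "play_rows", "data": {"increments": [[0.002,0,0,0,0,0,0],[0.004,0,0,0,0,0,0],[0.006,-0.0004,0,0,0,0,0]]}}

```text
time: 8.3
tool_pos: [0.5471, 0.0508, -0.0063]
eef_rot: [[0.066, 0.998, 0.0], [0.998, -0.066, -0.0], [-0.0, 0.0, -1.0]]
force: [0.1, -0.4, -0.7]
opening: 0.0002
finger_force: 0.2
```

In the tool's units: 0.06 cm / 25 = 0.0024, 0.03 cm / 25 = 0.0012.

{"op": "play_rows", "data": {"increments": [[0.0012,0,0,0,0,0,0],[0.0024,0,0,0,0,0,0]]}}

```text
time: 8.5
tool_pos: [0.5476, 0.0509, -0.0063]
eef_rot: [[0.066, 0.998, -0.0], [0.998, -0.066, 0.0], [0.0, -0.0, -1.0]]
force: [-1.1, -0.2, 0.8]
opening: 0.0004
finger_force: 0.7
```

In the tool's units: 0.06 cm / 25 = 0.0024, 0.03 cm / 25 = 0.0012.

{"op": "play_rows", "data": {"increments": [[0.0012,0,0,0,0,0,0],[0.0024,0,0,0,0,0,0]]}}

```text
time: 8.7
tool_pos: [0.5476, 0.0509, -0.0063]
eef_rot: [[0.066, 0.998, -0.002], [0.998, -0.066, 0.0], [-0.0, -0.002, -1.0]]
force: [-4.9, 0.1, 2.7]
opening: 0.0007
finger_force: 2.5
```

{"op": "play_rows", "data": {"increments": [[0.0012,0,0,0,0,0,0],[0.0012,0,0,0,0,0,0]]}}

```text
time: 8.9
tool_pos: [0.5476, 0.0509, -0.0063]
eef_rot: [[0.066, 0.998, -0.002], [0.998, -0.066, 0.0], [-0.0, -0.002, -1.0]]
force: [-6.0, 0.4, 3.3]
opening: 0.0002
finger_force: 3.0
```

```bash
python3 t.py pics/w5.png
```

```text
8.95 [ 0.54763849  0.050908   -0.00632241] [-5.88087839 -0.56884223  3.17809575] [-0.14410753  0.94067695 -0.03335786]
tile bed u [30.52582556 79.47257421] v [-6.14190839 25.54019783]
15 30.261697955336714 80.01419902911367
20 30.148386589177257 80.133858938546
25 30.09893766825542 79.84380777592997
stop u [79.65657005 89.92213149]
```

The tile is home: its far edge is at 80 mm, flush with the stop. I'll retreat, rise, and refine the knob centre from the earlier depth image.

In the tool's units: 15 cm / 25 = 0.6, 10 cm / 25 = 0.4.

{"op": "play_rows", "data": {"increments": [[-0.06,0.004,0,0,0,0,0],[-0.16,0.012,0,0,0,0,0],[-0.16,0.012,0.2,0,0,0,3],[-0.16,0.012,0.4,0,0,0,6],[-0.16,0.012,0.6,0,0,0,7]]}}

```text
time: 9.45
tool_pos: [0.5086, 0.0538, 0.1458]
eef_rot: [[0.066, 0.998, 0.001], [0.998, -0.066, 0.0], [0.0, 0.001, -1.0]]
force: [0.5, -0.5, -0.2]
opening: 0.0224
finger_force: 0.0
```

{"op": "play_rows", "data": {"increments": [[0,0,0.08,0,0,0,7],[0,0,0.08,0,0,0,7]]}}

```text
time: 9.65
tool_pos: [0.5103, 0.0537, 0.1669]
eef_rot: [[0.066, 0.998, 0.008], [0.998, -0.066, -0.001], [-0.0, 0.008, -1.0]]
force: [0.9, 0.4, -1.7]
opening: 0.0382
finger_force: 0.0
```

Run:
```python
from h import *
def an(c,p,tag):
    X,Y,Z=c[...,0],c[...,1],c[...,2]; w=(X>.54)&(X<.62)&(Y>.11)&(Y<.20)
    for n,a,b in (("knob",.130,.143),("ring",.098,.110)):
        l=(w&(Z>a)&(Z<b)); q=(np.stack([X[l],Y[l]],-1)*1000).astype(np.float32)
        if len(q)>20:
            (cc,rr)=cv2.minEnclosingCircle(q); print(tag,n,len(q),np.round(cc,1),round(rr,1),q.mean(0).round(1),np.median(Z[l]).round(4))
    l=w&(Z>.098)&(Z<.11)&(p.max(-1)<70); print(tag,"dark",l.sum(),c[l].mean(0).round(4) if l.any() else 0)
f=np.load("w1.npz"); an(f["c"],f["p"],"w1")
p,d=r.read_camera("wrist"); m=r.camera_model("wrist"); c=cloud("wrist",d,m); an(c,p,"now"); np.savez("w6.npz",p=p,d=d,c=c)
for x in r.recognise("knob_top","wrist")[:2]+r.recognise("ring_mark","wrist")[:1]: print(x["p"],world("wrist",x["at"]).round(4))
s=r.observe(); print(s["time"],s["tool_pos"],s["q"])
p,d=r.read_camera("scene"); c=cloud("scene",d); an(c,p,"scene")
```

```text
w1 knob 649 [577.7 153.2] 16.8 [576.6 153.9] 0.1379
w1 ring 1274 [578. 153.] 33.1 [571.  156.5] 0.1049
w1 dark 6 [0.6012 0.1682 0.1058]
now knob 2267 [576.6 153.5] 16.7 [576.1 153.6] 0.1352
now ring 3996 [576.8 153.7] 33.1 [571.4 153.1] 0.1022
now dark 12 [0.6017 0.1693 0.103 ]
0.97 [0.5714 0.1562 0.1329]
0.91 [0.5649 0.1535 0.1051]
9.8 [0.50810723 0.05386066 0.16240078] [-7.24496522e+00  1.98372298e+01  8.41351372e+01  1.83419443e-03
  7.61383964e+01 -3.45943349e+00]
scene knob 102 [579.6 156.7] 17.3 [579.4 156.6] 0.135
scene ring 231 [579.5 156.2] 33.3 [583.5 162.7] 0.1023
scene dark 0 0
```

In the tool's units: 9.96 cm / 25 = 0.3984, 6.9 cm / 25 = 0.276.

{"op": "play_rows", "data": {"increments": [[0.14,0.2,0,0,0,0,6],[0.276,0.3984,0,0,0,0,6],[0.276,0.3984,0,0,0,0,6],[0.276,0.3984,-0.08,0,0,0,6],[0.276,0.3984,-0.08,0,0,0,6]]}}

```text
time: 10.35
tool_pos: [0.5761, 0.1538, 0.1398]
eef_rot: [[0.065, 0.998, -0.007], [0.998, -0.065, -0.001], [-0.001, -0.007, -1.0]]
force: [-1.1, 0.2, -0.1]
opening: 0.0603
finger_force: 0.0
```

```bash
cat > v.py <<'E'
import sys
from h import *
m=r.camera_model("wrist"); p,d=r.read_camera("wrist"); c=cloud("wrist",d,m); s=r.observe(); print(s["time"],s["tool_pos"],s["opening"],s["force"])
R=s["eef_rot"]; L=(c-s["tool_pos"])@R*1000  # tool coords mm
for sg in (-1,1):
    f=(abs(L[...,0])<14)&(sg*L[...,1]>5)&(sg*L[...,1]<62)&(L[...,2]<-25)&(L[...,2]>-90)
    if f.any(): print("finger",sg,"tip dz mm",np.percentile(L[...,2][f],[98,99.7]).round(1),"y",np.percentile(L[...,1][f],[1,99]).round(1),"x",np.percentile(L[...,0][f],[1,99]).round(1))
k=(c[...,2]>.131)&(c[...,2]<.142)&(abs(c[...,0]-.577)<.03)&(abs(c[...,1]-.153)<.03)
if k.any():
    cc,rr=cv2.minEnclosingCircle((c[k][:,:2]*1000).astype(np.float32)); print("knob",np.round(cc,1),round(rr,1),np.median(c[k][:,2]))
cv2.imwrite(sys.argv[1],cv2.cvtColor(p,cv2.COLOR_RGB2BGR))
E
python3 v.py pics/w7.png
```

```text
10.4 [0.57656955 0.1534011  0.14147348] 0.06020778852462674 [0.83683885 0.0332205  0.08488866]
finger -1 tip dz mm [-39.2 -37.3] y [-47.  -30.7] x [-8.9 11. ]
finger 1 tip dz mm [-39.  -36.9] y [28.9 45.2] x [-8.9 11. ]
knob [578.1 153.8] 16.9 0.13777617817188675
```

View pics/w7.png

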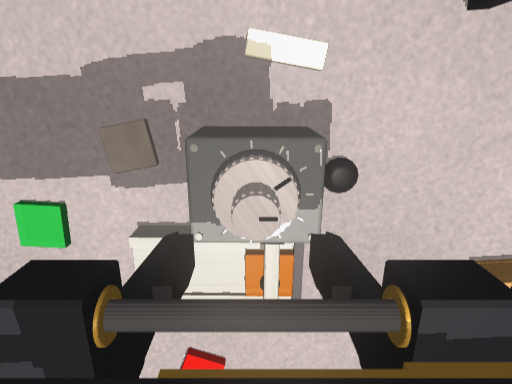

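The knob is centred between the open fingers at (258,217), with the ring mark at (283,183). The 38.5 mm tip offset is confirmed, so I'll descend until the true tips are at about 0.113 and grip.

In the tool's units: -6.7 cm / 25 = -0.268, -6.2 cm / 25 = -0.248.

{"op": "play_rows", "data": {"increments": [[0.004,0,-0.12,0,0,0,6],[0.004,0,-0.2,0,0,0,6],[0.004,0,-0.248,0,0,0,6],[0.004,0,-0.268,0,0,0,6],[0.004,0,-0.268,0,0,0,6]]}}

```text
time: 10.9
tool_pos: [0.5787, 0.1532, 0.0769]
eef_rot: [[0.066, 0.998, -0.0], [0.998, -0.066, -0.0], [-0.0, -0.0, -1.0]]
force: [-0.8, -0.6, 0.5]
opening: 0.06
finger_force: 0.0
```

```bash
python3 v.py pics/w8.png
python3 - <<'E'
from h import *
W=np.array([r.observe()["wrist_torque"]]); print(W)
E
```

```text
10.95 [0.57897194 0.15330156 0.07742232] 0.060110127896230166 [0.43118176 0.04969339 0.30740977]
finger -1 tip dz mm [-26.5 -25.8] y [-46.4  -5.5] x [-12.4  13.5]
finger 1 tip dz mm [-26.6 -25.8] y [ 5.5 44.9] x [-12.2  13.5]
knob [570.  154.8] 24.8 0.13770215656217022
[[-0.09429712  0.0406283   0.04825598]]
```

In the tool's units: -0.25 cm / 25 = -0.01, -0.1 cm / 25 = -0.004.

{"op": "play_rows", "data": {"increments": [[-0.004,0,-0.01,0,0,0,6],[-0.004,0,-0.01,0,0,0,4],[-0.004,0,-0.01,0,0,0,2],[-0.004,0,-0.01,0,0,0,2],[-0.004,0,-0.01,0,0,0,2]]}}

```text
time: 11.45
tool_pos: [0.5786, 0.1534, 0.0746]
eef_rot: [[0.066, 0.998, 0.003], [0.998, -0.066, 0.0], [0.0, 0.003, -1.0]]
force: [-0.5, 0.0, -3.6]
opening: 0.0311
finger_force: 30.0
```

{"op": "play_rows", "data": {"increments": [[0,0,0,0,0,0,2],[0,0,0,0,0,0,2],[0,0,0,0,0,0,2]]}}

```text
time: 11.75
tool_pos: [0.5786, 0.1534, 0.0745]
eef_rot: [[0.066, 0.998, 0.002], [0.998, -0.066, 0.0], [0.0, 0.002, -1.0]]
force: [5.1, 0.4, -0.6]
opening: 0.0313
finger_force: 30.0
```

```bash
cat > q.py <<'E'
from h import *
import sys
n=int(sys.argv[1]); T=[];F=[];J=[]
for i in range(n):
    r.read_camera("wrist"); s=r.observe(); T.append(s["wrist_torque"]);F.append(s["force"]);J.append(s["tau"][5])
T=np.array(T); R=s["eef_rot"]
print("t",round(s["time"],2),"Tz %.4f +- %.4f"%(T[:,2].mean(),T[:,2].std()/n**.5),"T",T.mean(0).round(3),"F",np.mean(F,0).round(2),"tau6 %.4f"%np.mean(J),"yaw %.4f"%np.arctan2(R[1,1],R[0,1]),s["tool_pos"].round(4),"grip",s["finger_force"],s["opening"])
E
python3 q.py 6
```

```text
t 12.05 Tz 0.0054 +- 0.0110 T [-0.028 -0.653  0.005] F [ 5.64  0.53 -1.14] tau6 0.0068 yaw -0.0661 [0.5786 0.1534 0.0745] grip 29.989781230688095 0.0313432629156509
```

In the tool's units: 0.05 cm / 25 = 0.002, -0.5 rad / 6.2832 = -0.0796.

{"op": "play_rows", "data": {"increments": [[0.002,0,0,0,0,-0.0191,2],[0.002,0,0,0,0,-0.0382,2],[0.002,0,0,0,0,-0.0573,2],[0.002,0,0,0,0,-0.0716,2],[0.002,0,0,0,0,-0.0796,2]]}}

```text
time: 12.55
tool_pos: [0.5781, 0.1535, 0.0745]
eef_rot: [[0.539, 0.843, 0.0], [0.843, -0.539, 0.0], [0.0, 0.0, -1.0]]
force: [0.6, -0.5, 2.2]
opening: 0.0311
finger_force: 30.0
```

```bash
python3 q.py 2; python3 q.py 6
```

```text
t 12.65 Tz 0.0324 +- 0.0388 T [0.065 0.051 0.032] F [0.97 0.49 2.25] tau6 0.2813 yaw -0.5662 [0.5781 0.1536 0.0745] grip 29.989611860364676 0.031333314699264286
t 12.95 Tz -0.0372 +- 0.0217 T [ 0.126  0.083 -0.037] F [0.86 0.97 3.33] tau6 0.0012 yaw -0.5654 [0.5782 0.1535 0.0745] grip 29.989233808591962 0.03109267278200116
```

In the tool's units: -0.08 rad / 6.2832 = -0.0127.

{"op": "play_rows", "data": {"increments": [[0,0,0,0,0,-0.0064,2],[0,0,0,0,0,-0.0127,2],[0,0,0,0,0,-0.0127,2]]}}

```text
time: 13.25
tool_pos: [0.5781, 0.1535, 0.0745]
eef_rot: [[0.602, 0.799, 0.0], [0.799, -0.602, 0.0], [0.0, 0.0, -1.0]]
force: [-0.6, 2.2, 5.5]
opening: 0.0316
finger_force: 30.0
```

```bash
python3 q.py 6
```

```text
t 13.55 Tz -0.0022 +- 0.0137 T [ 0.223  0.229 -0.002] F [0.07 1.1  5.12] tau6 0.0378 yaw -0.6446 [0.5781 0.1536 0.0745] grip 29.989281836897135 0.03145203289976943
```

Run:
```python
from h import *
a,_=r.read_camera("wrist"); b,d=r.read_camera("scene"); c=cloud("scene",d)
k=(abs(c[...,0]-.577)<.12)&(abs(c[...,1]-.11)<.13); v,u=np.where(k); b=b[v.min():v.max(),u.min():u.max()]
b=cv2.resize(b,(400,int(400*b.shape[0]/b.shape[1])),interpolation=cv2.INTER_CUBIC)[:380]
o=np.zeros((384,912,3),np.uint8); o[:,:512]=a; o[:b.shape[0],512:]=b
cv2.imwrite("pics/w9.png",cv2.cvtColor(cv2.resize(o,(800,337)),cv2.COLOR_RGB2BGR))
```

```text
(no output)
```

View pics/w9.png

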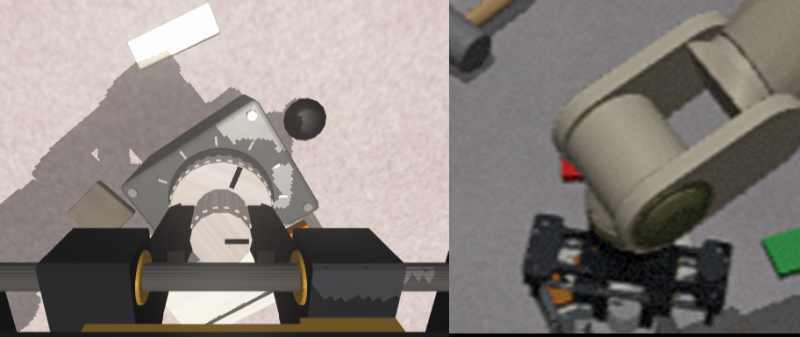

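The wrist view shows the inner knob's line still horizontal at (237,241), so it turns with the gripper, while the ring mark has stayed with the housing. The surface heights make contact possible from about 0.95 rad; I've turned 0.58.

In the tool's units: 0.03 cm / 25 = 0.0012, -0.22 rad / 6.2832 = -0.035.

{"op": "play_rows", "data": {"increments": [[0,0,0.0012,0,0,-0.0159,2],[0,0,0.0012,0,0,-0.0318,2],[0,0,0.0012,0,0,-0.035,2],[0,0,0.0012,0,0,-0.035,2]]}}

```text
time: 14.05
tool_pos: [0.5779, 0.1537, 0.0745]
eef_rot: [[0.76, 0.65, -0.0], [0.65, -0.76, 0.0], [0.0, -0.001, -1.0]]
force: [-0.4, 1.8, 3.4]
opening: 0.0314
finger_force: 30.0
```

```bash
python3 q.py 6
```

```text
t 14.35 Tz 0.1108 +- 0.0176 T [0.629 0.34  0.111] F [-0.34  3.74  3.8 ] tau6 0.1221 yaw -0.8650 [0.5779 0.1537 0.0745] grip 29.989293543621898 0.031408842119097315
```

In the tool's units: -0.04 rad / 6.2832 = -0.0064.

{"op": "play_rows", "data": {"increments": [[0,0,0,0,0,-0.0032,2],[0,0,0,0,0,-0.0064,2]]}}

```text
time: 14.55
tool_pos: [0.5779, 0.1537, 0.0745]
eef_rot: [[0.788, 0.616, -0.0], [0.616, -0.788, 0.0], [-0.0, -0.001, -1.0]]
force: [-0.1, 5.0, 3.7]
opening: 0.0312
finger_force: 30.0
```

```bash
python3 - <<'E'
from h import *
for i in range(8):
    s=r.observe(); print("%.2f Tz %.3f tau6 %.3f"%(s["time"],s["wrist_torque"][2],s["tau"][5]), s["force"].round(1)); r.read_camera("wrist")
E
python3 q.py 1
```

```text
14.55 Tz 0.246 tau6 -0.096 [-0.1  5.   3.7]
14.60 Tz 0.154 tau6 0.111 [-1.1  5.4  3.9]
14.65 Tz 0.123 tau6 0.300 [-1.7  5.8  4.2]
14.70 Tz 0.089 tau6 0.165 [-1.4  4.7  4.3]
14.75 Tz 0.143 tau6 0.122 [-1.8  5.1  4.4]
14.80 Tz 0.087 tau6 0.113 [-1.8  4.6  3.7]
14.85 Tz 0.070 tau6 0.111 [-1.5  5.4  3.4]
14.90 Tz 0.107 tau6 0.111 [-1.5  4.7  4.4]
t 15.0 Tz 0.1256 +- 0.0000 T [0.858 0.414 0.126] F [-1.04  4.97  3.75] tau6 0.1115 yaw -0.9068 [0.5779 0.1537 0.0745] grip 29.98964832164347 0.03098710978627104
```

tau6 settles cleanly, with a baseline of about 0.11 N m. I'll carry on in small steps.

In the tool's units: 0.03 cm / 25 = 0.0012, -0.04 rad / 6.2832 = -0.0064.

{"op": "play_rows", "data": {"increments": [[0,0.0012,0,0,0,-0.0032,2],[0,0.0012,0,0,0,-0.0064,2],[0,0.0012,0,0,0,-0.0064,2],[0,0.0012,0,0,0,-0.0064,2]]}}

```text
time: 15.4
tool_pos: [0.5779, 0.1537, 0.0745]
eef_rot: [[0.811, 0.585, -0.0], [0.585, -0.811, 0.0], [-0.0, -0.0, -1.0]]
force: [-2.1, 3.8, 4.6]
opening: 0.0314
finger_force: 30.0
```

```bash
python3 q.py 4
```

```text
t 15.6 Tz 0.0815 +- 0.0111 T [0.642 0.64  0.081] F [-2.74  3.64  4.24] tau6 0.0771 yaw -0.9461 [0.5779 0.1537 0.0745] grip 29.989826157689095 0.031107763188617053
```

In the tool's units: -0.04 rad / 6.2832 = -0.0064.

{"op": "play_rows", "data": {"increments": [[0,0,0,0,0,-0.0032,2],[0,0,0,0,0,-0.0064,2],[0,0,0,0,0,-0.0064,2],[0,0,0,0,0,-0.0064,2]]}}

```text
time: 16.0
tool_pos: [0.5779, 0.1537, 0.0745]
eef_rot: [[0.834, 0.551, -0.0], [0.551, -0.834, -0.0], [-0.0, -0.0, -1.0]]
force: [-2.7, 4.0, 4.1]
opening: 0.0312
finger_force: 30.0
```

```bash
python3 q.py 4
```

```text
t 16.2 Tz 0.1049 +- 0.0075 T [0.677 0.765 0.105] F [-3.3   4.36  5.08] tau6 0.1111 yaw -0.9871 [0.5779 0.1537 0.0745] grip 29.990044673904777 0.031207285220581256
```

In the tool's units: -0.04 rad / 6.2832 = -0.0064.

{"op": "play_rows", "data": {"increments": [[0,0,0,0,0,-0.0032,2],[0,0,0,0,0,-0.0064,2],[0,0,0,0,0,-0.0064,2],[0,0,0,0,0,-0.0064,2]]}}

```text
time: 16.6
tool_pos: [0.5779, 0.1538, 0.0745]
eef_rot: [[0.856, 0.517, -0.0], [0.517, -0.856, 0.0], [-0.0, -0.0, -1.0]]
force: [-3.1, 4.5, 4.5]
opening: 0.0313
finger_force: 30.0
```

```bash
python3 q.py 3
```

```text
t 16.75 Tz 0.0975 +- 0.0070 T [0.665 0.745 0.098] F [-4.14  3.81  4.5 ] tau6 0.1109 yaw -1.0270 [0.5779 0.1538 0.0745] grip 29.990073954686522 0.031108578814023447
```

In the tool's units: -0.04 rad / 6.2832 = -0.0064.

{"op": "play_rows", "data": {"increments": [[0,0,0,0,0,-0.0032,2],[0,0,0,0,0,-0.0064,2],[0,0,0,0,0,-0.0064,2],[0,0,0,0,0,-0.0064,2]]}}

```text
time: 17.15
tool_pos: [0.5779, 0.1538, 0.0745]
eef_rot: [[0.876, 0.483, -0.0], [0.483, -0.876, 0.0], [-0.0, -0.0, -1.0]]
force: [-3.9, 3.6, 5.0]
opening: 0.0309
finger_force: 30.0
```

```bash
python3 q.py 3
```

```text
t 17.3 Tz 0.1077 +- 0.0124 T [0.715 0.778 0.108] F [-3.82  4.03  4.45] tau6 0.1109 yaw -1.0670 [0.5779 0.1538 0.0745] grip 29.990007430315018 0.031123620393381853
```

In the tool's units: -0.05 rad / 6.2832 = -0.008.

{"op": "play_rows", "data": {"increments": [[0,0,0,0,0,-0.0032,2],[0,0,0,0,0,-0.008,2],[0,0,0,0,0,-0.008,2],[0,0,0,0,0,-0.008,2]]}}

```text
time: 17.7
tool_pos: [0.5779, 0.1538, 0.0745]
eef_rot: [[0.899, 0.438, -0.0], [0.438, -0.899, 0.0], [-0.0, -0.0, -1.0]]
force: [-3.2, 4.4, 3.9]
opening: 0.0314
finger_force: 30.0
```

```bash
python3 q.py 3
```

```text
t 17.85 Tz 0.0664 +- 0.0092 T [0.746 0.808 0.066] F [-3.81  3.77  4.51] tau6 0.0896 yaw -1.1171 [0.5778 0.1538 0.0745] grip 29.989990582689643 0.031068187950541098
```

In the tool's units: -0.04 rad / 6.2832 = -0.0064.

{"op": "play_rows", "data": {"increments": [[0,0,0,0,0,-0.0032,2],[0,0,0,0,0,-0.0064,2],[0,0,0,0,0,-0.0064,2],[0,0,0,0,0,-0.0064,2]]}}

```text
time: 18.25
tool_pos: [0.5778, 0.1539, 0.0745]
eef_rot: [[0.916, 0.402, -0.001], [0.402, -0.916, 0.0], [-0.0, -0.0, -1.0]]
force: [-4.7, 4.2, 3.9]
opening: 0.0313
finger_force: 30.0
```

```bash
python3 q.py 3
```

```text
t 18.4 Tz 0.1997 +- 0.0121 T [0.738 0.794 0.2  ] F [-3.91  4.33  4.43] tau6 0.1882 yaw -1.1568 [0.5778 0.1539 0.0745] grip 29.989975774660707 0.03094062398627639
```

The moment rose by about 0.08–0.09 N m over a very steady baseline, which is roughly 8–9 N and inside the window. I'll check that it stays there.

```bash
python3 q.py 8
```

```text
t 18.8 Tz 0.1843 +- 0.0095 T [0.78  0.778 0.184] F [-3.86  4.25  4.57] tau6 0.1878 yaw -1.1569 [0.5779 0.1539 0.0745] grip 29.98997624963522 0.031256001276999
```

The reading is steady. Now I'll release and rise straight up.

{"op": "play_rows", "data": {"increments": [[0,0,0,0,0,0,4],[0,0,0,0,0,0,6],[0,0,0,0,0,0,6],[0,0,0,0,0,0,6],[0,0,0,0,0,0,6]]}}

```text
time: 19.3
tool_pos: [0.5782, 0.1535, 0.0744]
eef_rot: [[0.915, 0.403, 0.0], [0.403, -0.915, -0.0], [-0.0, 0.0, -1.0]]
force: [-0.5, 0.6, 0.7]
opening: 0.0597
finger_force: 0.0
```

{"op": "play_rows", "data": {"increments": [[0,0,0.04,0,0,0,6],[0,0,0.12,0,0,0,6],[0,0,0.24,0,0,0,6],[0,0,0.36,0,0,0,6],[0,0,0.48,0,0,0,6]]}}

```text
time: 19.8
tool_pos: [0.578, 0.1537, 0.1966]
eef_rot: [[0.915, 0.403, 0.001], [0.403, -0.915, -0.0], [0.001, 0.0, -1.0]]
force: [-0.3, 0.2, 0.2]
opening: 0.0601
finger_force: 0.0
```

In the tool's units: -15 cm / 25 = -0.6, -11 cm / 25 = -0.44.

{"op": "play_rows", "data": {"increments": [[-0.12,0,0.12,0,0,0,6],[-0.28,0,0.2,0,0,0,6],[-0.44,0,0.24,0,0,0,6],[-0.6,0,0.24,0,0,0,6],[-0.6,0,0.24,0,0,0,6]]}}

```text
time: 20.3
tool_pos: [0.4244, 0.154, 0.2562]
eef_rot: [[0.915, 0.404, 0.001], [0.404, -0.915, 0.0], [0.001, 0.0, -1.0]]
force: [0.8, 0.8, 0.4]
opening: 0.06
finger_force: 0.0
```

```bash
python3 - <<'E'
from h import *
r.read_camera("wrist"); m=r.camera_model("wrist"); p,d=r.read_camera("wrist"); c=cloud("wrist",d,m); X,Y,Z=c[...,0],c[...,1],c[...,2]
w=np.hypot(X-.578,Y-.1535)<.036; l=w&(Z>.096)&(Z<.11)&(p.max(-1)<70); print("ring dark",l.sum(),c[l].mean(0).round(4) if l.any() else 0)
k=(Z>.055)&(Z<.08)&(X>.56)&(X<.61)&(Y<.1)&(Y>.03); print("arm top z",np.median(Z[k]) if k.any() else 0,k.sum(),"table",np.median(Z[(Z<.01)&(X>.45)&(X<.65)&(Y>-.05)&(Y<.25)]))
cv2.imwrite("pics/w10.png",cv2.cvtColor(p,cv2.COLOR_RGB2BGR)); s=r.observe(); print(s["time"],s["tool_pos"])
p,d=r.read_camera("top"); c=cloud("top",d); Z=c[...,2];X=c[...,0];Y=c[...,1]
k=(Z>.055)&(Z<.08)&(X>.56)&(X<.61)&(Y<.1)&(Y>.03); print("top arm z",np.median(Z[k]) if k.any() else 0)
E
python3 t.py pics/w11.png
```

```text
ring dark 0 0
arm top z 0.06395825280818204 788 table 0.0010064043101883726
20.4 [0.42815255 0.1537687  0.25561831]
top arm z 0.06231649110093232
20.5 [0.42909454 0.15364904 0.25476325] [ 0.71974238  0.95993894 -0.16834454] [-0.06201126  0.09524427  0.03058389]
tile bed u [30.54970044 80.2593084 ] v [-23.902411    25.11116951]
15 30.370137635185202 80.52095944433935
20 30.36494062332231 80.4239959899255
25 30.734023866000847 79.56439921331213
stop u [71.38292218 89.74445248]
```

View pics/w10.png

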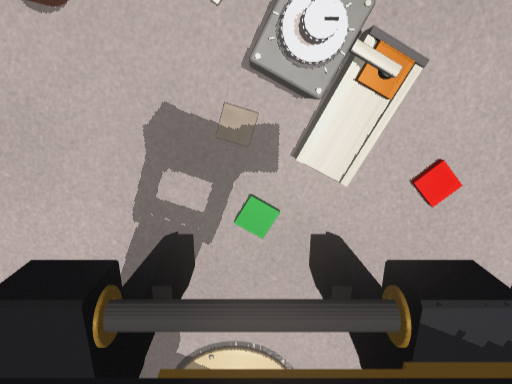

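The view shows the tile home under the lowered foot at (388,65), whose arm dropped 10.9 mm as expected. Nothing else appears displaced, so I'll hand the job in.

```bash
python3 -c "
from h import *
print(r.job_done())"
```

```text
the job is handed in; nothing more can be done
None
```

I handed the job in at about 20.5 s: the glass is home against the stop, and the foot is holding it at an estimated 8 N, judged from the rise in knob torque. The outer ring mark was last seen unmoved mid-turn and was hidden in the final view. The fingertips sit about 38.5 mm short of the reported TCP, so the first push passed over the tile without touching it, and I corrected for that from then on.

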